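Load the deburring machine and set its timer

ROBOT

A 6-joint arm with a two-finger parallel gripper is mounted at the origin on a cart in front of the work surface, level with it; the furniture and walls round the work are solid. World frame = base frame: x ahead of the robot, y to its left, z up, the work surface at z = 0. Lengths are in m, angles in rad, forces in N, time in s.
With the tool pointing down it reaches from about 0.35 to 0.975 m from the base axis. Payload 4.9 kg.
Tool frame: the origin (TCP) lies midway between the tips of the shut fingers; the grasp point (between the pads) lies 19 mm behind it; z points along the fingers, y is the line along which they close (so a half turn about z gives the same grasp; the last joint's range is limited). The gripper opens to 85 mm and grips with 20 to 120 N. Pads are 22 mm wide; open, the fingers measure 114 mm over their backs; the gripper's body (76 mm by 85 mm) begins 54 mm behind the grasp point. The pads swing forward as they close: fully open they stand 13 mm farther back than shut.
Start: joints at [1.229, 0.053, 1.613, -0, 1.476, -0.119], TCP at [0.138, 0.61, 0.231] pointing down, gripper open.
Joint ranges: [-3.01, 3.01], [-1.01, 2.22], [0.06, 2.58], [-1.02, 4.17], [0.09, 2.62], [-3.14, 3.14]. Speed limits (rad/s): [2.57, 2.57, 3.14, 3.14, 3.14, 3.14].

INTERFACE

Orientations are given as a unit quaternion [w, x, y, z].
In Python, from plant import * gives the robot as it stands.
- The arm moves only by the tool jog_arm, never from a script. Its argument "targets" is a list of rows, each a list of 3 entries, a list of its own where there are three numbers: the shift along the tool's x, y, z in units of 25 mm (1.0 is 25 mm), then the turn, a rotation vector about the tool's x, y, z in units of 8 degrees (1.0 is 8 degrees), then the opening in per cent of the stroke, from 0 (shut) to 100 (fully open). A call has 1 to 8 rows; each row is the pose to reach, as a shift and turn from the pose commanded when the call began, along the tool's axes at that moment; what a row does not reach only later rows make up. A row lasts 1/8 s, in which the tool goes at most 62.5 mm and 10.7 degrees, less where a joint would pass 70% of its speed; a pose out of reach is approached as far as the arm can. A call with a gripper value outside its range is refused whole. The fingers move at their own pace and stop on an object; the grip force is fixed at half the most. Time passes only in rows, so rows that repeat a pose let the fingers close. It gives the time, the measured TCP pose, the force, the opening and the grip force at its end, in the units of the state.
- state(): the state, without advancing time (a new reading comes with each control period).
- grab_frame(name): name is "scene" or "top"; returns (picture, depth): 480x640x3 uint8, red, green, blue; 480x640 float32, m along the optical axis (not along the pixel's ray), 0 where there is no reading.
- camera_params(name): a dict with "fovy" (degrees; the focal length in pixels is half the picture's height over the tangent of half this angle, whatever the lens; pixels are square), "cx", "cy" (the principal point, pixels), "rvec" (rotation vector, rad) and "tvec" (3), from world to camera coordinates, as OpenCV has them. Camera axes: x right, y down, z forward; pixel columns grow to the right and rows downward; lengths in m; the calibration is good to about 2 mm. A picture is of the moment at which its call begins. camera_params takes no time and is no camera call.
- job_done(): hands the job in; it is judged then, once.
The state is a dict: "time": time; "joint_pos": joint angles; "joint_vel": joint speeds; "joint_efforts": joint torques, N m; "tool_pos": TCP position; "tool_rot": TCP orientation; "contact_force": force on the tool from outside, world axes, zero at the start; "ft_torque": the same for the moment, N m; "gripper_width": opening from 0.0 (shut) to 1.0 (fully open); "grasp_force": force on a finger pad.
Only numpy, scipy, OpenCV 4.12 (cv2) and the standard library are available. Lean on these libraries where they do the work, as an engineer would, in place of code of your own. Each camera call takes 0.05 s, during which the arm holds its last target. There are 200 camera calls.

TASK

Pick up the green tote and tip it over the deburring machine's round orange tub so that all three metal pieces (two square tube offcuts and a copper elbow) end up in the tub, then stand the empty tote upright back on the bench. After that turn the timer dial clockwise from where it stands to the fourth white mark after the green off mark, where it clicks in, and let go. Do not disturb the flux tin or the tape measure.

Things in the scene. Friction and masses are not known exactly. Their poses are not given: they have to be found in the camera images.
- tote: loose green sheet-metal tote, 0.3 kg, open on top. Origin: centre of its underside, below the carry bar; z up, x from the open front to the back wall. Extent x -96..+85, y -62..+62 mm; side and back walls 46 mm high, 3 mm thick. The front (-x) has no wall, only a ramp rising 17 mm over the last 42 mm: the parts pour out over it when the -x end is tipped down (75 degrees empties it)
- tote_handle (a point): middle of the tote's black carry bar, at (0, 0, 106) mm in the tote's frame. The bar runs along the tote's y: 16 mm thick (along x), 24 mm high (z 94 to 118 mm), 110 mm free length between two flat steel uprights; its flat front and back faces are meant for the fingers. Parts pass freely below it
- tote_lip (a point): middle of the tote's pouring edge, the upper end of the front ramp, at (-96, 0, 17) mm in the tote's frame; the edge is 116 mm wide
- offcut_a: loose square steel tube offcut, 20 x 130 x 20 mm, 0.11 kg, lying in the tote at the start; origin at the centre of its underside, length along its y
- offcut_b: second loose square steel tube offcut, 20 x 130 x 20 mm, 0.11 kg, lying in the tote at the start; origin at the centre of its underside, length along its y
- elbow: loose copper pipe elbow, 55 x 55 x 26 mm, 0.05 kg, in the tote at the start; origin at the centre of its underside
- deburrer: fixed bench deburring machine: blue base, round orange tub and, on its -x side, a grey console with the timer dial (x -240..-90, y -60..+60 mm, top 52 mm high). Origin on the bench below the tub's centre, z up. The tub is an open bowl: inside radius 98 mm at the rim, 77 mm at the floor; rim 140 mm, inner floor 48 mm above the bench
- tub_mouth (a point): centre of the tub's mouth, level with the rim, 140 mm above the bench
- tub_floor (a point): centre of the tub's inner floor, 48 mm above the bench
- dial_grip (a point): point on the dial's upright axis at gripping height, 190 mm to -x of the machine's origin, 86 mm above the bench. The red bar is 50 mm long, 14 mm thick, 62 to 94 mm above the bench, on a black disc of radius 28 mm. The point turns with the dial: its x axis lies along the bar, the pointer end (white line) on its -x side
- dial (a joint): dial angle, rad: 0 with the pointer at the green off mark (towards the robot, -x of the machine), growing clockwise seen from above; six white marks follow, 0.4 rad apart, so 1.6 at the fourth. Click stops at every mark pull it in gently (up to 0.04 N m to turn); it stays where left; end stops just past 0 and 2.4. It starts near the first or second white mark
- flux_tin: bystander: round tin with a green lid, 75 mm across, 40 mm high; origin at the centre of its underside
- tape_measure: bystander: yellow tape measure, 38 x 78 x 62 mm; origin at the centre of its underside

How it is judged:
On the way, in this order (a step that is already met when the one before it is completed fails the run):
1. the tote is tipped over the tub (tilted by more than 0.6 rad, its pouring edge within 90 mm of the middle of the mouth) (angle between tote's own z axis and vertical above 0.6 rad and horizontal distance between tote_lip and tub_mouth below 0.09 m and height (world z) of tote_handle above 0.15 m), for 0.1 s.
2. all three pieces are in the tub (horizontal distance between each of offcut_a, offcut_b, elbow and tub_mouth below 0.095 m and z of each of offcut_a, offcut_b, elbow in the frame of tub_mouth below 0 m and z of each of offcut_a, offcut_b, elbow in the frame of tub_floor above -0.01 m and linear speed of each of offcut_a, offcut_b, elbow below 0.05 m/s), for 0.2 s.
3. the empty tote stands upright on the bench, let go (angle between tote's own z axis and vertical below 0.1 rad and height (world z) of tote between -0.01 and 0.01 m and linear speed of tote below 0.03 m/s and contact force between the fingers and tote below 0.1 N), for 0.2 s.
4. the dial points to the fourth white mark (value of joint dial between 1.47 and 1.73 rad and velocity of joint dial between -0.1 and 0.1 rad/s), for 0.2 s.
At the end, for the whole second after the job is handed in: The two offcuts and the elbow lie in the tub (origins within 95 mm of its axis, between its floor and its rim) at rest; the empty tote stands upright (within 0.1 rad) with its underside within 10 mm of the bench, let go and at rest; the dial reads 1.6 rad within 0.13, at rest (all of step 2 and all of step 3 and all of step 4); the robot touches nothing.
It fails at once if the flux tin or the tape measure is shifted by more than 30 mm or tipped over (distance of any of flux_tin, tape_measure from where it was at the start of the episode above 0.03 m or angle between any of flux_tin, tape_measure's own z axis and vertical above 0.35 rad).
It also fails if it takes over 69 s, if anything falls off the work surface, if the arm or the gripper's body presses on something with over 40 N, if the wrist force passes 120 N, or if a joint passes its speed limit or range.

## Working session

There is one attempt and no reset: what is moved stays moved. The work goes in short steps, Python scripts to look and compute and a tool call to move; the robot and the scene stay as the last step left them, time stands still between calls to the robot, and variables do not carry over. Pictures are saved under pics/ and viewed, at most 10 in all, crops included, and the job is handed in when it is done.

Besides the shell and the picture viewer there is one more tool, called after ">>>" in YAML: its name, and indented under it one key for each argument. jog_arm: Moves the arm, as the interface text tells. Its arguments: {"type":"object","properties":{"targets":{"type":"array"}},"required":["targets"]}

```bash
mkdir -p pics
cat > h.py <<'E'
from plant import *
import numpy as np, cv2
from scipy.spatial.transform import Rotation as R
def grab(n,f=None):
    im,d=grab_frame(n)
    if f: cv2.imwrite('pics/'+f,im[:,:,::-1]); np.save('pics/'+f+'.npy',d)
    return im,d
def world(n,d):
    c=camera_params(n);f=240/np.tan(np.radians(c['fovy'])/2)
    v,u=np.mgrid[:480,:640]
    P=np.stack([(u-c['cx'])/f*d,(v-c['cy'])/f*d,d],-1)
    M=R.from_rotvec(np.ravel(c['rvec']))
    return M.inv().apply(P.reshape(-1,3)-np.ravel(c['tvec'])).reshape(480,640,3)
E
python3 - <<'E'
from h import *
for n in('scene','top'):
    im,d=grab(n,n+'0.png'); print(n,camera_params(n)); np.save('pics/%s0w.npy'%n,world(n,d))
s=state();print(s['tool_pos'],s['tool_rot'],s['contact_force'])
E
```

```text
scene {'fovy': 50.634131194766475, 'cx': 331.11769299975117, 'cy': 240.243162296406, 'rvec': array([ 1.08583192, -2.40538112,  1.03070379]), 'tvec': array([0.29974184, 0.44757144, 0.55264748])}
top {'fovy': 54.195910861522684, 'cx': 314.41522684711487, 'cy': 233.72102987102832, 'rvec': array([ 2.22306755, -1.99121315,  0.20560906]), 'tvec': array([-0.18665139,  0.57956902,  0.86487489])}
[0.13792476 0.60900726 0.23014727] [-2.16202227e-04  1.11194852e-01  9.93798168e-01 -9.27121722e-04] [ 1.72681661 -0.25182391  0.85149894]
```

View pics/top0.png

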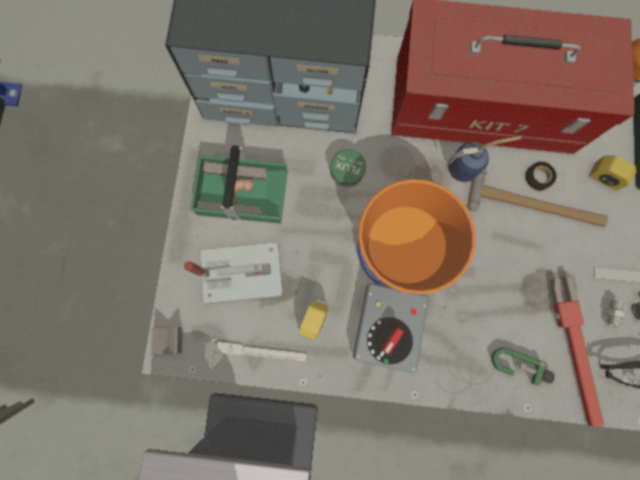

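View pics/scene0.png

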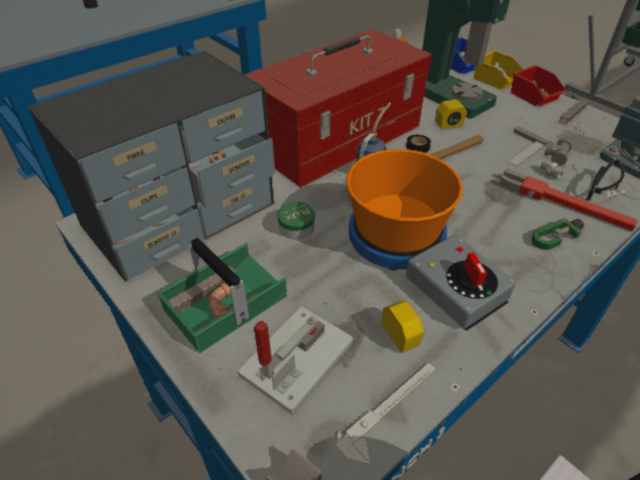

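Run:
```python
from h import *
W=np.load('pics/top0w.npy'); im=cv2.imread('pics/top0.png')
np.set_printoptions(precision=3,suppress=True)
for u,v in [(232,177),(234,150),(229,204),(198,160),(195,214),(286,163),(281,220),(240,190),(415,240),(347,167),(313,320),(300,250),(392,342),(400,331),(387,355),(386,350)]: print((u,v),W[v,u])
# tub rim circle
m=(W[...,2]>.13)&(W[...,2]<.15)&(im[...,2]>140)&(im[...,0]<80)&(np.abs(W[...,1]+.1)<.4)
p=W[m][:,:2];print('rim',len(p),p.min(0),p.max(0),(p.min(0)+p.max(0))/2)
# bar
sub=np.s_[140:225,190:295]
m=(W[sub][...,2]>.095)&(W[sub][...,2]<.135);p=W[sub][m];c=p.mean(0);e=np.linalg.svd(p[:,:2]-c[:2])[2];print('bar',len(p),c,e[0],[(p[:,:2]-c[:2])@e[0]][0].min(),[(p[:,:2]-c[:2])@e[0]][0].max())
a=cv2.resize(im[140:235,185:300],None,fx=3.4,fy=3.4,interpolation=cv2.INTER_CUBIC)
b=cv2.resize(im[280:375,350:435],None,fx=3.4,fy=3.4,interpolation=cv2.INTER_CUBIC)
cv2.imwrite('pics/c1.png',np.hstack([a,b]))
```

```text
(232, 177) [0.676 0.043 0.12 ]
(234, 150) [0.729 0.047 0.122]
(229, 204) [0.623 0.042 0.118]
(198, 160) [0.727 0.134 0.048]
(195, 214) [0.623 0.135 0.002]
(286, 163) [ 0.757 -0.043  0.001]
(281, 220) [ 0.625 -0.049  0.021]
(240, 190) [0.685 0.047 0.003]
(415, 240) [ 0.608 -0.322  0.051]
(347, 167) [ 0.747 -0.173  0.043]
(313, 320) [ 0.43  -0.138  0.063]
(300, 250) [ 0.57  -0.095  0.004]
(392, 342) [ 0.406 -0.284  0.095]
(400, 331) [ 0.427 -0.297  0.096]
(387, 355) [ 0.381 -0.283  0.055]
(386, 350) [ 0.391 -0.274  0.097]
rim 1594 [ 0.494 -0.407] [ 0.703 -0.201] [ 0.599 -0.304]
bar 674 [0.676 0.046 0.117] [-1. -0.] -0.0652874181035653 0.058828912436919956
```

View pics/c1.png

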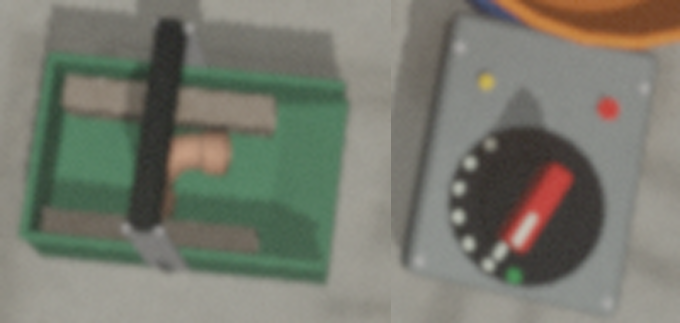

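The top view shows the tote with its bar at about (232,177) and its ramp end to the right. The tub is at (415,240). The dial is at (392,342), pointer down-left near the first white mark.

>>> jog_arm:
  targets:
    - [[-13,-8.6,0],[0,0,-1],100]
    - [[-13,-8.6,0],[0,0,-1],100]
    - [[-13,-8.6,0],[0,0,-1],100]
    - [[-13,-8.6,0],[0,0,-1],100]
    - [[-13,-8.6,0],[0,0,-1],100]
    - [[-13,-8.6,0],[0,0,-1],100]
    - [[-13,-8.6,0],[0,0,-1],100]

```text
time: 0.98
tool_pos: [0.4092, 0.3255, 0.2308]
tool_rot: [-0.0, 0.044, 0.999, -0.0]
contact_force: [-0.3, 0.6, 0.7]
gripper_width: 1.003
grasp_force: 0.0
```

```bash
cat >> h.py <<'E'
import json
np.set_printoptions(precision=4,suppress=True)
def log():
    s=state();M=R.from_quat(np.roll(s['tool_rot'],-1)).as_matrix()
    open('log.txt','a').write(json.dumps([list(map(float,s[k])) for k in('joint_pos','tool_pos','tool_rot')])+'\n')
    print(s['time'],'q',np.array(s['joint_pos']),'p',np.array(s['tool_pos']),'F',np.array(s['contact_force']),'w',s['gripper_width'],s['grasp_force']);print(M)
    return np.array(s['tool_pos']),M
def to(p,Rt=None):
    """units to reach world point p with world rotation Rt"""
    p0,M=log()
    print('shift',M.T@(np.array(p)-p0)/.025)
    if Rt is not None: print('turn',np.degrees(R.from_matrix(M.T@Rt).as_rotvec())/8)
def down(yaw): # tool down, tool y at yaw deg
    a=np.radians(yaw);y=np.array([np.cos(a),np.sin(a),0]);z=np.array([0,0,-1.]);return np.stack([np.cross(y,z),y,z],1)
E
python3 - <<'E'
from h import *
to([.676,.045,.19],down(92.7))
E
```

```text
0.975 q [ 0.5298 -0.1935  1.8476 -0.0004  1.4882 -0.9533] p [0.4092 0.3255 0.2308] F [-0.3269  0.6344  0.6994] w 1.002902998775849 0.0
[[-0.9962  0.0876 -0.0004]
 [ 0.0876  0.9962 -0.0007]
 [ 0.0003 -0.0007 -1.    ]]
shift [-11.613  -10.242    1.6372]
turn [-0.005  -0.0026 -0.9655]
```

>>> jog_arm:
  targets:
    - [[-11.6,-10.2,0],[0,0,-1],100]
    - [[-11.6,-10.2,0],[0,0,-1],100]
    - [[-11.6,-10.2,0],[0,0,-1],100]
    - [[-11.6,-10.2,0],[0,0,-1],100]
    - [[-11.6,-10.2,0],[0,0,-1],100]
    - [[-11.6,-10.2,0],[0,0,-1],100]
    - [[-11.6,-10.2,1.6],[0,0,-1],100]
    - [[-11.6,-10.2,1.6],[0,0,-1],100]

```text
time: 1.98
tool_pos: [0.673, 0.0499, 0.186]
tool_rot: [-0.005, -0.028, 1.0, 0.001]
contact_force: [-0.1, 0.4, -0.8]
gripper_width: 1.002
grasp_force: 0.0
```

Run:
```python
from h import *
to([.676,.045,.088],down(92.7))
im,d=grab('scene','s1.png')
cv2.imwrite('pics/s1c.png',cv2.resize(im[180:380,120:340,::-1],None,fx=2.7,fy=2.7,interpolation=cv2.INTER_CUBIC))
```

```text
1.975 q [-0.0363  0.2032  1.5251  0.0004  1.4229 -1.6629] p [0.673  0.0499 0.186 ] F [-0.1086  0.4025 -0.7741] w 1.0020216487827411 0.0
[[-0.9984 -0.0557 -0.0095]
 [-0.0558  0.9984  0.0008]
 [ 0.0095  0.0013 -1.    ]]
shift [-0.1466 -0.2085  3.918 ]
turn [ 0.009  -0.0679  0.062 ]
```

View pics/s1c.png

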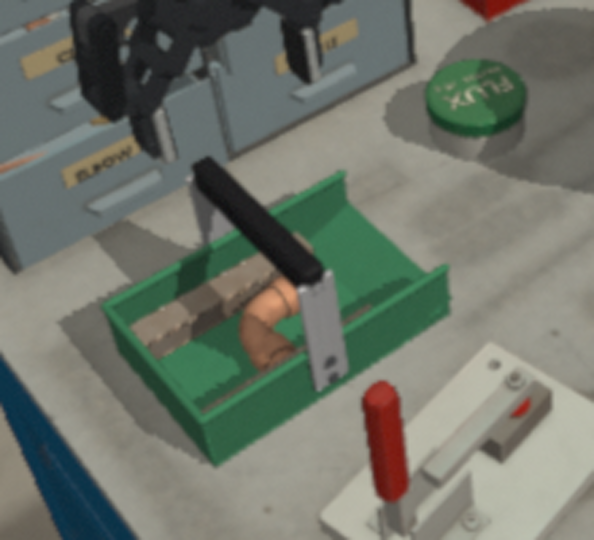

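The fingers (160,130) and (305,60) straddle the bar, above it; lower and grip.

>>> jog_arm:
  targets:
    - [[-0.15,-0.2,2],[0,0,0],100]
    - [[-0.15,-0.2,3.9],[0,0,0],100]
    - [[-0.15,-0.2,3.9],[0,0,0],100]
    - [[-0.15,-0.2,3.9],[0,0,0],0]
    - [[-0.15,-0.2,3.9],[0,0,0],0]
    - [[-0.15,-0.2,3.9],[0,0,0],0]
    - [[-0.15,-0.2,3.9],[0,0,0],0]
    - [[-0.15,-0.2,3.9],[0,0,0],0]

```text
time: 3.02
tool_pos: [0.6804, 0.0456, 0.0958]
tool_rot: [0.001, -0.028, 1.0, 0.0]
contact_force: [-0.8, 3.2, 6.6]
gripper_width: 0.175
grasp_force: 60.5
```

Run:
```python
from h import *
log()
# fit planar kinematics from log: lateral .074
L=[json.loads(l) for l in open('log.txt')]
for q,p,r in L: print(np.array(q[1:5]), (np.hypot(p[0],p[1])**2-.0741**2)**.5, p[2], np.degrees(np.arctan2(p[1],p[0])-q[0]))
```

```text
3.025 q [-0.0426  0.2914  1.5784  0.0012  1.2692 -1.6701] p [0.6804 0.0456 0.0958] F [-0.7977  3.1801  6.622 ] w 0.17450036092332738 60.475085377693176
[[-0.9984 -0.0562  0.0026]
 [-0.0562  0.9984  0.001 ]
 [-0.0027  0.0009 -1.    ]]
[-0.1935  1.8476 -0.0004  1.4882] 0.5176327404154363 0.23083999454006712 8.145414022614652
[0.2032 1.5251 0.0004 1.4229] 0.6707512286843226 0.1859860591634824 6.32268234112756
[0.2914 1.5784 0.0012 1.2692] 0.6779278751722855 0.09580704134301057 6.273490091411557
```

>>> jog_arm:
  targets:
    - [[0,0,-1],[0,0,0],0]
    - [[0,0,-2.5],[0,0,0],0]
    - [[0,0,-4.5],[0,0,0],0]
    - [[0,0,-6.5],[0,0,0],0]
    - [[0,0,-8.5],[0,0,0],0]
    - [[0,0,-9],[0,0,0],0]
    - [[0,0,-9],[0,0,0],0]

```text
time: 3.9
tool_pos: [0.6791, 0.0449, 0.3172]
tool_rot: [-0.001, -0.028, 1.0, -0.0]
contact_force: [0.6, -0.1, -5.7]
gripper_width: 0.173
grasp_force: 59.0
```

Run:
```python
from h import *
from scipy.optimize import least_squares as ls
log()
L=[([1.229,.053,1.613,0,1.476,-.119],[.1379,.6090,.2301],[0]*4)]+[json.loads(l) for l in open('log.txt')]
Q=np.array([l[0] for l in L]);P=np.array([l[1] for l in L])
r=np.sqrt((P[:,:2]**2).sum(1)-.0741**2);z=P[:,2]
A=Q[:,1];B=A+Q[:,2];C=B+Q[:,4]
def f(x):
    L1,L2,a,b,r0,z0,Lt=x
    return np.r_[r0+L1*np.sin(A+a)+L2*np.sin(B+b)+Lt*np.sin(C)-r, z0+L1*np.cos(A+a)+L2*np.cos(B+b)+Lt*np.cos(C)-z, .01*(np.array(x)-[.4,.4,0,0,0,.3,.25])]
for x0 in ([.4,.4,0,0,0,.3,.25],[.45,.45,.1,-.1,.1,.3,.25]):
    s=ls(f,x0);print(s.x,s.cost,np.abs(s.fun[:-7]).max())
```

```text
3.9 q [-0.0431  0.1479  1.3695 -0.0003  1.6258 -1.6703] p [0.6791 0.0449 0.3172] F [ 0.5659 -0.1324 -5.715 ] w 0.17282935586896653 58.987330198287964
[[-0.9984 -0.0563 -0.0016]
 [-0.0563  0.9984 -0.0002]
 [ 0.0016 -0.0001 -1.    ]]
[ 0.4263  0.6168 -0.0006  0.1549  0.0006  0.2454  0.2876] 4.289059678768386e-06 0.0007490724198065679
[ 0.4263  0.6168 -0.0006  0.1549  0.0006  0.2454  0.2876] 4.289059678770471e-06 0.0007490725226725614
```

>>> jog_arm:
  targets:
    - [[0,0,0],[-1.3,0,0],0]
    - [[0,0,0],[-1.3,0,0],0]
    - [[0,0,0],[-1.3,0,0],0]

```text
time: 4.28
tool_pos: [0.6786, 0.0449, 0.3159]
tool_rot: [-0.005, -0.028, 0.996, 0.09]
contact_force: [-0.3, 0.5, -5.9]
gripper_width: 0.173
grasp_force: 60.0
```

Run:
```python
from h import *
log()
```

```text
4.275 q [-0.1161  0.1532  1.3732  0.1769  1.6494 -1.7317] p [0.6786 0.0449 0.3159] F [-0.3085  0.5464 -5.8501] w 0.17276287572454008 59.9626761674881
[[-0.9984 -0.0544 -0.0142]
 [-0.056   0.9824  0.1783]
 [ 0.0043  0.1788 -0.9839]]
```

```bash
cat > k.py <<'E'
from h import *
from scipy.optimize import least_squares as ls
E=lambda s,a:R.from_euler(s,a).as_matrix()
lo=np.array([-3.01,-1.01,.06,-1.02,.09,-3.14]);hi=np.array([3.01,2.22,2.58,4.17,2.62,3.14])
def fk(q,x):
    L1,L2,a,b,r0,z0,Lt,d1,d2=x
    A=q[1];B=A+q[2]
    p=E('z',q[0])@np.array([r0+L1*np.sin(A+a)+L2*np.sin(B+b),d1,z0+L1*np.cos(A+a)+L2*np.cos(B+b)])
    M=E('z',q[0])@E('y',B)@E('z',q[3])@E('y',q[4])
    return p+M@[0,d2,Lt], M@E('z',q[5]+np.pi/2)
L=[json.loads(l) for l in open('log.txt')]
def f(x): return np.r_[np.ravel([fk(l[0],x)[0]-l[1] for l in L]),.003*(x-[.426,.617,0,.155,0,.245,.28,.037,.037])]
S=ls(f,[.426,.617,0,.155,0,.245,.28,.037,.037]);X=S.x
def ik(p,Rt,q0):
    g=lambda q:np.r_[fk(q,X)[0]-p,.3*R.from_matrix(Rt.T@fk(q,X)[1]).as_rotvec()]
    s=ls(g,np.clip(q0,lo+.01,hi-.01),bounds=(lo,hi));return s.x,np.abs(s.fun).max()
def pour(th,az,lip):
    """tool pose with tote tipped th deg, tool pointing to azimuth az deg when horizontal, lip at lip"""
    a,t=np.radians([az,th]);h=np.array([np.cos(a),np.sin(a),0]);u=np.array([0,0,1.])
    tx=h*np.cos(t)+u*np.sin(t);tz=-h*np.sin(t)+u*np.cos(t)
    hd=np.array(lip)+.096*tx+.089*tz      # handle
    z=-tz;y=tx
    return hd+z*.019-0*y, np.stack([np.cross(y,z),y,z],1)
E
python3 - <<'E'
from k import *
print(X,np.abs(S.fun[:-9]).max(),[np.abs(fk(l[0],X)[1]-E('z',0)@R.from_quat(np.roll(l[2],-1)).as_matrix()).max() for l in L])
q=L[-1][0]
for az in(90,70,45,20):
  q=L[-1][0]
  for th,lz in((10,.25),(30,.22),(50,.2),(75,.18)):
    p,Rt=pour(th,az,[.599,-.304,lz]);q,e=ik(p,Rt,q);print(az,th,p,q,e)
E
```

```text
[0.4264 0.6174 0.     0.1556 0.     0.238  0.2795 0.0742 0.    ] 3.781134011393572e-06 [np.float64(3.3306690738754696e-16), np.float64(3.3306690738754696e-16), np.float64(3.625572064791527e-16), np.float64(3.937822290467352e-16), np.float64(2.671474153004283e-16)]
90 10 [ 0.599  -0.2216  0.3356] [-0.5368  0.0886  1.4107  0.1517  1.7304 -2.0901] 4.873879078104437e-14
90 30 [ 0.599  -0.2559  0.3286] [-0.6872  0.2416  1.3057  0.4231  1.915  -2.1785] 1.7729482033816684e-09
90 50 [ 0.599  -0.2959  0.3185] [-0.7998  0.4333  1.1888  0.6727  2.1127 -2.1935] 2.857282436518772e-09
90 75 [ 0.599  -0.3468  0.2908] [-0.8864  0.6955  1.0533  1.0056  2.3333 -2.1054] 7.918923326342935e-14
70 10 [ 0.6272 -0.2266  0.3356] [-0.5306  0.1154  1.382   0.1726  1.6745 -1.737 ] 1.787459069646502e-14
70 30 [ 0.6155 -0.2588  0.3286] [-0.71    0.1735  1.3836  0.4965  1.7603 -1.8801] 1.1532259024602959e-10
70 50 [ 0.6018 -0.2964  0.3185] [-0.8576  0.2921  1.3654  0.7827  1.8922 -1.9808] 2.0063030792877844e-10
70 75 [ 0.5844 -0.3442  0.2908] [-0.9782  0.5031  1.3262  1.102   2.0752 -2.0378] 5.4987515096804884e-09
45 10 [ 0.6573 -0.2457  0.3356] [-0.5314  0.1495  1.3447  0.169   1.6026 -1.3076] 1.3555823130673161e-13
45 30 [ 0.633  -0.27    0.3286] [-0.7187  0.0809  1.4844  0.5226  1.5423 -1.5103] 2.8636610651232716e-10
45 50 [ 0.6047 -0.2983  0.3185] [-0.8978  0.0919  1.5929  0.8653  1.5831 -1.7302] 3.4863376600762746e-10
45 75 [ 0.5688 -0.3342  0.2908] [-1.062   0.231   1.673   1.2287  1.7362 -1.9693] 2.2395110748500816e-09
20 10 [ 0.6764 -0.2758  0.3356] [-0.541   0.1786  1.3124  0.1354  1.5404 -0.8867] 2.737587934120711e-12
20 30 [ 0.6442 -0.2875  0.3286] [-0.7004 -0.0045  1.5721  0.4638  1.322  -1.1078] 9.717494984035711e-10
20 50 [ 0.6066 -0.3012  0.3185] [-0.8806 -0.1139  1.797   0.8692  1.2379 -1.4351] 7.571616111867741e-10
20 75 [ 0.5588 -0.3186  0.2908] [-1.0776 -0.0778  2.0004  1.3694  1.3496 -1.8811] 3.047562202596055e-14
```

```bash
cat >> k.py <<'E'
def rows(T,p0,M):
    for p,Rt in T: print(np.round(M.T@(p-p0)/.025,2),np.round(np.degrees(R.from_matrix(M.T@Rt).as_rotvec())/8,2))
E
python3 - <<'E'
from k import *
p,M=log(); lip=np.array([.599,-.268,.26])
P0=pour(10,93,lip); rows([P0],p,M); print()
T=[pour(t,93,[.599,-.268,z]) for t,z in zip(range(16,80,6),np.r_[.24,.22,.20,.18,.17,[.16]*6])]
rows(T,*P0)
q=L[-1][0]
for p,Rt in [P0]+T: q,e=ik(p,Rt,q);print(q,e)
E
```

```text
4.275 q [-0.1161  0.1532  1.3732  0.1769  1.6494 -1.7317] p [0.6786 0.0449 0.3159] F [-0.3085  0.5464 -5.8501] w 0.17276287572454008 59.9626761674881
[[-0.9984 -0.0544 -0.0142]
 [-0.056   0.9824  0.1783]
 [ 0.0043  0.1788 -0.9839]]
[ 3.88 -8.67 -2.77] [ 0.04 -0.03  0.02]

[ 0.   -0.45  0.4 ] [-0.75  0.   -0.  ]
[-0.   -0.94  0.84] [-1.5  0.  -0. ]
[-0.   -1.47  1.31] [-2.25  0.    0.  ]
[-0.   -2.03  1.83] [-3. -0. -0.]
[-0.   -2.54  2.  ] [-3.75 -0.   -0.  ]
[-0.   -3.07  2.22] [-4.5  0.   0. ]
[ 0.   -3.55  2.09] [-5.25  0.    0.  ]
[-0.   -4.05  2.01] [-6.  0.  0.]
[ 0.   -4.54  1.99] [-6.75  0.    0.  ]
[ 0.   -5.04  2.01] [-7.5 -0.  -0. ]
[-0.   -5.53  2.09] [-8.25  0.   -0.  ]
[-0.4896  0.0501  1.4348  0.1516  1.7454 -2.093 ] 1.5609396997184888e-08
[-0.5392  0.0927  1.4201  0.2362  1.7816 -2.1304] 2.5099601841382935e-09
[-0.5858  0.1415  1.4038  0.3157  1.8201 -2.1651] 2.91521567996611e-09
[-0.6291  0.1964  1.3857  0.3903  1.8606 -2.1968] 3.2447056153017684e-09
[-0.6689  0.2572  1.3651  0.4603  1.903  -2.2253] 3.4768229406623163e-09
[-0.7049  0.3179  1.332   0.5293  1.9602 -2.242 ] 2.6818839371500758e-09
[-0.7372  0.3821  1.2982  0.5963  2.0172 -2.2534] 2.9552935226063535e-09
[-0.7659  0.4426  1.2557  0.6672  2.0854 -2.2488] 3.0267248679252776e-09
[-0.791   0.5043  1.2147  0.74    2.151  -2.2367] 4.04397331863663e-09
[-0.8126  0.5666  1.1756  0.8158  2.2134 -2.217 ] 5.327658649146021e-09
[-0.831   0.6288  1.1388  0.8956  2.2723 -2.1895] 6.889146661203494e-09
[-0.8462  0.6905  1.1048  0.9804  2.3272 -2.154 ] 8.66153722379433e-09
```

>>> jog_arm:
  targets:
    - [[1,-2.1,-0.8],[0,0,0],0]
    - [[2,-4.2,-1.4],[0,0,0],0]
    - [[3,-6.3,-2],[0,0,0],0]
    - [[3.9,-8,-2.8],[0,0,0],0]
    - [[3.9,-8.7,-2.8],[0,0,0],0]
    - [[3.9,-8.7,-2.8],[0,0,0],0]
    - [[3.9,-8.7,-2.8],[0,0,0],0]

```text
time: 5.15
tool_pos: [0.5952, -0.185, 0.3475]
tool_rot: [-0.003, -0.029, 0.995, 0.091]
contact_force: [1.0, -0.8, -5.5]
gripper_width: 0.173
grasp_force: 60.2
```

>>> jog_arm:
  targets:
    - [[0,-0.45,0.4],[-0.75,0,0],0]
    - [[0,-0.95,0.85],[-1.5,0,0],0]
    - [[0,-1.45,1.3],[-2.25,0,0],0]
    - [[0,-2,1.8],[-3,0,0],0]
    - [[0,-2.5,2],[-3.75,0,0],0]
    - [[0,-3.05,2.2],[-4.5,0,0],0]
    - [[0,-3.55,2.1],[-5.25,0,0],0]

```text
time: 6.02
tool_pos: [0.6001, -0.2634, 0.2794]
tool_rot: [-0.013, -0.026, 0.897, 0.442]
contact_force: [-0.1, 0.1, -4.8]
gripper_width: 0.169
grasp_force: 60.5
```

Run:
```python
from k import *
p,M=log()
rows([pour(t,93,[.599,-.268,.16]) for t in(58,64,70,76)],p,M)
im,d=grab('scene','s2.png')
cv2.imwrite('pics/s2c.png',cv2.resize(im[80:300,240:560,::-1],None,fx=2.4,fy=2.4,interpolation=cv2.INTER_CUBIC))
```

```text
6.025 q [-0.764   0.4497  1.2486  0.6723  2.094  -2.2475] p [ 0.6001 -0.2634  0.2794] F [-0.0615  0.071  -4.8062] w 0.16917600689923723 60.494930148124695
[[-0.9983 -0.0342 -0.0468]
 [-0.058   0.6078  0.792 ]
 [ 0.0014  0.7934 -0.6088]]
[ 0.06 -0.35 -0.39] [-0.69 -0.04  0.02]
[ 0.06 -0.7  -0.75] [-1.44 -0.04  0.01]
[ 0.06 -1.08 -1.06] [-2.19 -0.04  0.01]
[ 0.06 -1.5  -1.33] [-2.94 -0.04  0.01]
```

View pics/s2c.png

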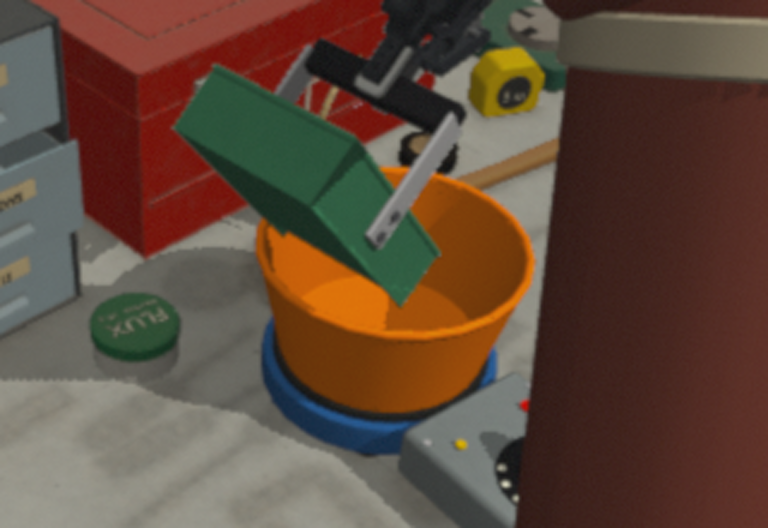

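The tote is over the tub with its lip inside the mouth at about (410,290). I'll keep tipping.

>>> jog_arm:
  targets:
    - [[0,-0.35,-0.4],[-0.7,0,0],0]
    - [[0,-0.7,-0.75],[-1.45,0,0],0]
    - [[0,-1.1,-1.05],[-2.2,0,0],0]
    - [[0,-1.5,-1.35],[-3,0,0],0]
    - [[0,-1.5,-1.35],[-3,0,0],0]
    - [[0,-1.5,-1.35],[-3,0,0],0]
    - [[0,-1.5,-1.35],[-3,0,0],0]
    - [[0,-1.5,-1.35],[-3,0,0],0]

```text
time: 7.08
tool_pos: [0.6024, -0.3134, 0.2731]
tool_rot: [-0.017, -0.023, 0.786, 0.617]
contact_force: [0.4, 0.1, -2.4]
gripper_width: 0.175
grasp_force: 61.0
```

Run:
```python
from k import *
p,M=log()
im,d=grab('top','t2.png')
cv2.imwrite('pics/t2c.png',cv2.resize(im[130:350,300:540,::-1],None,fx=2.6,fy=2.6,interpolation=cv2.INTER_CUBIC))
```

```text
7.075 q [-0.8451  0.6941  1.0962  0.9871  2.3351 -2.1488] p [ 0.6024 -0.3134  0.2731] F [ 0.3635  0.125  -2.3948] w 0.17454637752758645 61.018524169921875
[[-0.9984 -0.0151 -0.0552]
 [-0.0572  0.2372  0.9698]
 [-0.0015  0.9713 -0.2377]]
```

>>> jog_arm:
  targets:
    - [[0,1,-0.25],[0,0,0],0]
    - [[0,2,-0.5],[0,0,0],0]
    - [[0,3.1,-0.75],[0,0,0],0]
    - [[0,3.1,-0.75],[0,0,0],0]
    - [[0,3.1,-0.75],[0,0,0],0]

```text
time: 7.75
tool_pos: [0.6019, -0.3137, 0.3503]
tool_rot: [-0.018, -0.022, 0.785, 0.618]
contact_force: [-0.7, -0.3, -2.0]
gripper_width: 0.177
grasp_force: 61.0
```

Run:
```python
from k import *
p,M=log()
T=[pour(t,93,[.599+.008*i,-.268+.02*i,.24]) for i,t in enumerate(range(67,0,-9))];T.append((np.array([.68,.045,.30]),down(93.2)))
rows(T,p,M)
q=state()['joint_pos']
for pp,Rt in T: q,e=ik(pp,Rt,q);print(q,e)
im,d=grab('top','t3.png')
cv2.imwrite('pics/t3c.png',cv2.resize(im[130:350,300:540,::-1],None,fx=2.6,fy=2.6,interpolation=cv2.INTER_CUBIC))
```

```text
7.75 q [-0.8459  0.6336  1.0532  1.0804  2.3899 -2.0173] p [ 0.6019 -0.3137  0.3503] F [-0.7201 -0.2936 -1.9686] w 0.17742253785562345 60.970285534858704
[[-0.9984 -0.0121 -0.0549]
 [-0.0562  0.2345  0.9705]
 [ 0.0012  0.972  -0.2348]]
[0.02 0.39 0.68] [ 1.18 -0.03  0.  ]
[-0.35  0.85  2.13] [ 2.3  -0.03  0.  ]
[-0.72  1.21  3.62] [ 3.43 -0.03  0.01]
[-1.08  1.44  5.12] [ 4.55 -0.03  0.01]
[-1.45  1.57  6.62] [ 5.68 -0.03  0.01]
[-1.82  1.57  8.11] [ 6.8  -0.03  0.01]
[-2.19  1.47  9.55] [ 7.93 -0.03  0.01]
[-2.55  1.26 10.94] [ 9.05 -0.03  0.02]
[-3.93  1.37 14.23] [ 9.55 -0.01 -0.  ]
[-0.8222  0.5431  1.0976  0.9312  2.3148 -2.0874] 8.490718550398744e-09
[-0.7659  0.4421  1.1634  0.8107  2.2147 -2.1178] 4.6447022894469114e-09
[-0.6987  0.3468  1.2266  0.6982  2.1098 -2.1222] 7.226136828703453e-10
[-0.6196  0.2608  1.2851  0.5872  2.0032 -2.1031] 4.673932352261545e-10
[-0.5286  0.188   1.3373  0.472   1.898  -2.0618] 1.8082617625481134e-09
[-0.4265  0.1322  1.3814  0.3482  1.7981 -1.9996] 9.26139962036218e-09
[-0.3158  0.0967  1.4162  0.2135  1.7084 -1.9181] 4.6074255521944e-15
[-0.2006  0.0842  1.4406  0.0677  1.6342 -1.8201] 1.0769163338864018e-14
[-0.043   0.1537  1.3912  0.      1.5967 -1.6697] 6.961098364399732e-14
```

View pics/t3c.png

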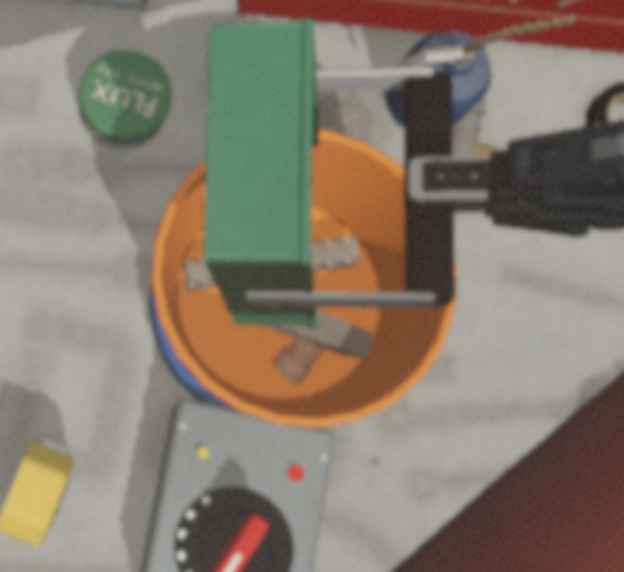

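Both offcuts, at (270,260) and (330,330), and the elbow, at (298,360), lie in the tub. Now the tote goes back.

>>> jog_arm:
  targets:
    - [[0,0.4,0.7],[1.2,0,0],0]
    - [[-0.35,0.85,2.1],[2.3,0,0],0]
    - [[-0.7,1.2,3.6],[3.4,0,0],0]
    - [[-1.1,1.45,5.1],[4.55,0,0],0]
    - [[-1.45,1.55,6.6],[5.7,0,0],0]
    - [[-1.8,1.55,8.1],[6.8,0,0],0]
    - [[-2.2,1.5,9.5],[7.9,0,0],0]
    - [[-2.55,1.25,11],[9.05,0,0],0]

```text
time: 8.8
tool_pos: [0.6498, -0.035, 0.3159]
tool_rot: [-0.001, -0.028, 0.999, 0.033]
contact_force: [0.3, -0.7, -3.6]
gripper_width: 0.172
grasp_force: 60.7
```

Run:
```python
from k import *
p,M=log()
rows([(np.array([.68,.045,z]),down(93.2)) for z in(.25,.13,.098)],p,M)
```

```text
8.8 q [-0.1956  0.0831  1.4426  0.0637  1.633  -1.8196] p [ 0.6498 -0.035   0.3159] F [ 0.2956 -0.7291 -3.6077] w 0.17206790499805807 60.693604946136475
[[-0.9984 -0.0564 -0.0045]
 [-0.0566  0.9962  0.0656]
 [ 0.0008  0.0658 -0.9978]]
[-1.39  2.95  2.83] [ 0.47 -0.01  0.01]
[-1.39  2.63  7.62] [ 0.47 -0.01  0.01]
[-1.4   2.55  8.9 ] [ 0.47 -0.01  0.01]
```

>>> jog_arm:
  targets:
    - [[-0.7,1.5,1.4],[0.3,0,0],0]
    - [[-1.4,2.95,2.8],[0.47,0,0],0]
    - [[-1.4,2.8,4.8],[0.47,0,0],0]
    - [[-1.4,2.65,6.8],[0.47,0,0],0]
    - [[-1.4,2.6,7.8],[0.47,0,0],0]
    - [[-1.4,2.6,8.2],[0.47,0,0],0]
    - [[-1.4,2.6,8.4],[0.47,0,0],0]
    - [[-1.4,2.6,8.4],[0.47,0,0],0]

```text
time: 9.8
tool_pos: [0.6812, 0.0453, 0.1131]
tool_rot: [0.001, -0.028, 1.0, 0.002]
contact_force: [-0.7, 0.5, -2.5]
gripper_width: 0.176
grasp_force: 60.7
```

Run:
```python
from k import *
p,M=log()
rows([(np.array([.68,.045,z]),down(93.2)) for z in(.098,.094)],p,M)
```

```text
9.8 q [-0.0444  0.2763  1.5658  0.0045  1.2986 -1.6728] p [0.6812 0.0453 0.1131] F [-0.749   0.4771 -2.4866] w 0.17553760704170387 60.69329023361206
[[-0.9984 -0.0564  0.001 ]
 [-0.0564  0.9984  0.0043]
 [-0.0012  0.0042 -1.    ]]
[ 0.05 -0.01  0.6 ] [0.03 0.01 0.  ]
[ 0.05 -0.01  0.76] [0.03 0.01 0.  ]
```

>>> jog_arm:
  targets:
    - [[0,0,0.3],[0,0,0],0]
    - [[0,0,0.55],[0,0,0],0]
    - [[0,0,0.7],[0,0,0],0]
    - [[0,0,0.7],[0,0,0],0]

```text
time: 10.3
tool_pos: [0.6808, 0.0455, 0.0958]
tool_rot: [-0.0, -0.028, 1.0, 0.002]
contact_force: [-2.9, 1.9, 4.4]
gripper_width: 0.172
grasp_force: 61.6
```

>>> jog_arm:
  targets:
    - [[0,0,0.6],[0,0,0],100]
    - [[0,0,0.6],[0,0,0],100]
    - [[0,0,0.6],[0,0,0],100]
    - [[0,0,0.6],[0,0,0],100]
    - [[0,0,-1],[0,0,0],100]
    - [[0,0,-3],[0,0,0],100]
    - [[0,0,-5],[0,0,0],100]
    - [[0,0,-5],[0,0,0],100]

```text
time: 11.3
tool_pos: [0.6839, 0.0447, 0.2273]
tool_rot: [0.006, -0.028, 1.0, 0.002]
contact_force: [-0.9, -0.5, -0.5]
gripper_width: 0.998
grasp_force: 0.0
```

Run:
```python
from k import *
p,M=log()
im,d=grab('top','t4.png');W=world('top',d)
# red bar top
m=(W[...,2]>.085)&(W[...,2]<.103)&(im[...,0]>120)&(im[...,1]<70)&(abs(W[...,0]-.41)<.05)&(abs(W[...,1]+.29)<.06)
p=W[m];c=p.mean(0);v=np.linalg.svd(p[:,:2]-c[:2])[2][0];print('bar',m.sum(),c,v,np.degrees(np.arctan2(*v[::-1])))
mc=np.array([(W[...,2]>.045)&(W[...,2]<.058)&(abs(W[...,0]-.43)<.12)&(abs(W[...,1]+.29)<.1)])[0]
r=cv2.minAreaRect(W[mc][:,:2].astype(np.float32));print('console',r)
# tub rim fit
m=(W[...,2]>.132)&(W[...,2]<.148)&(im[...,0]>140)&(im[...,2]<80)&(abs(W[...,0]-.6)<.13)&(abs(W[...,1]+.3)<.13)
q=W[m];print('tub',cv2.minEnclosingCircle(q[:,:2].astype(np.float32)))
a=cv2.resize(im[145:375,185:480,::-1],None,fx=2.6,fy=2.6,interpolation=cv2.INTER_CUBIC)
cv2.imwrite('pics/t4c.png',a)
```

```text
11.3 q [-0.0449  0.1865  1.4744  0.0042  1.4688 -1.6726] p [0.6839 0.0447 0.2273] F [-0.9029 -0.4877 -0.4723] w 0.9981988403792219 0.0
[[-0.9983 -0.0565  0.012 ]
 [-0.0565  0.9984  0.0036]
 [-0.0122  0.0029 -0.9999]]
bar 43 [ 0.4149 -0.2824  0.0941] [-0.8333  0.5528] 146.43759130238797
console ((0.45785897970199585, -0.29242512583732605), (0.12403282523155212, 0.19881226122379303), 83.34259033203125)
tub ((0.5985214114189148, -0.3031858205795288), 0.10439538955688477)
```

View pics/t4c.png

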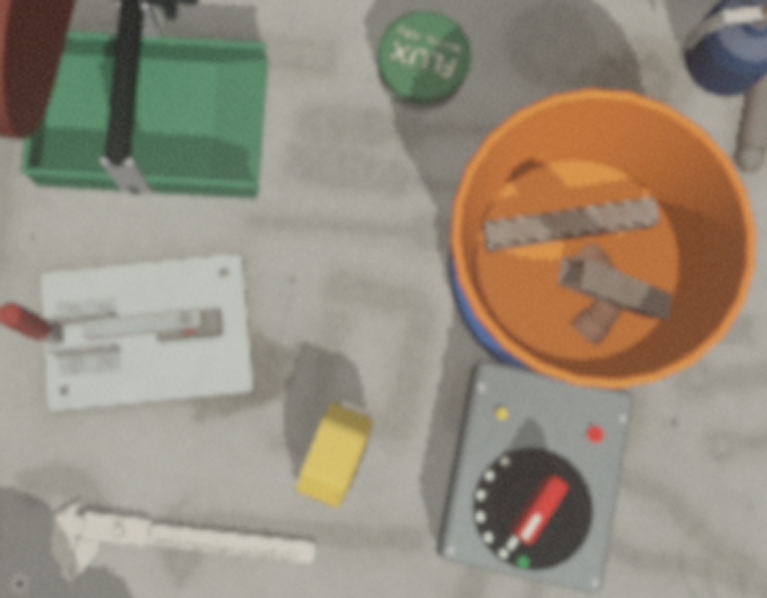

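The tote is upright at (145,110) with nothing in it. All three parts lie in the tub, and the dial's red bar centre is near (540,510), with the pointer near the first white mark. Next is the dial.

Run:
```python
from k import *
p,M=log()
rows([(np.array([.4105,-.282,z]),down(58.4)) for z in(.2,.13)],p,M)
```

```text
11.35 q [-0.045   0.1887  1.4781  0.0042  1.4685 -1.6727] p [0.6823 0.0447 0.2236] F [-0.7049  0.0724 -0.9732] w 0.9996934983399874 0.0
[[-0.9984 -0.0565  0.0064]
 [-0.0564  0.9984  0.0039]
 [-0.0066  0.0035 -1.    ]]
[ 11.6  -12.44   0.82] [0.04 0.04 4.35]
[ 11.62 -12.45   3.62] [0.04 0.04 4.35]
```

>>> jog_arm:
  targets:
    - [[1.4,-1.5,0],[0.5,0,0.5],70]
    - [[3.1,-3.3,0],[0,0,1.2],70]
    - [[4.8,-5.1,0],[0,0,1.9],70]
    - [[6.5,-7,0],[0,0,2.6],70]
    - [[8.2,-8.8,0],[0,0,3.2],70]
    - [[9.9,-10.6,0.3],[0,0,3.8],70]
    - [[11.6,-12.4,0.8],[0,0,4.35],70]
    - [[11.6,-12.4,0.8],[0,0,4.35],70]

```text
time: 12.35
tool_pos: [0.4052, -0.2824, 0.1952]
tool_rot: [-0.003, 0.275, 0.961, 0.003]
contact_force: [0.8, 0.8, -0.5]
gripper_width: 0.699
grasp_force: 0.0
```

>>> jog_arm:
  targets:
    - [[0,0,0],[0,0,0],70]
    - [[0,0,0],[0,0,0],70]

```text
time: 12.6
tool_pos: [0.4093, -0.28, 0.1981]
tool_rot: [-0.001, 0.271, 0.963, 0.002]
contact_force: [1.0, 0.1, 0.2]
gripper_width: 0.703
grasp_force: 0.0
```

Run:
```python
from k import *
p,M=log()
rows([(np.array([.4105,-.282,z]),down(58.4)) for z in(.1,.068)],p,M)
im,d=grab('scene','s5.png')
cv2.imwrite('pics/s5c.png',cv2.resize(im[180:360,350:560,::-1],None,fx=3,fy=3,interpolation=cv2.INTER_CUBIC))
```

```text
12.6 q [-0.7519 -0.2389  1.941   0.0032  1.443  -1.7744] p [ 0.4093 -0.28    0.1981] F [0.9567 0.056  0.2312] w 0.7026666163508818 0.0
[[-0.8532  0.5216 -0.0004]
 [ 0.5216  0.8532  0.0047]
 [ 0.0028  0.0038 -1.    ]]
[-0.09 -0.06  3.92] [ 0.03 -0.02  0.02]
[-0.1  -0.06  5.2 ] [ 0.03 -0.02  0.02]
```

View pics/s5c.png

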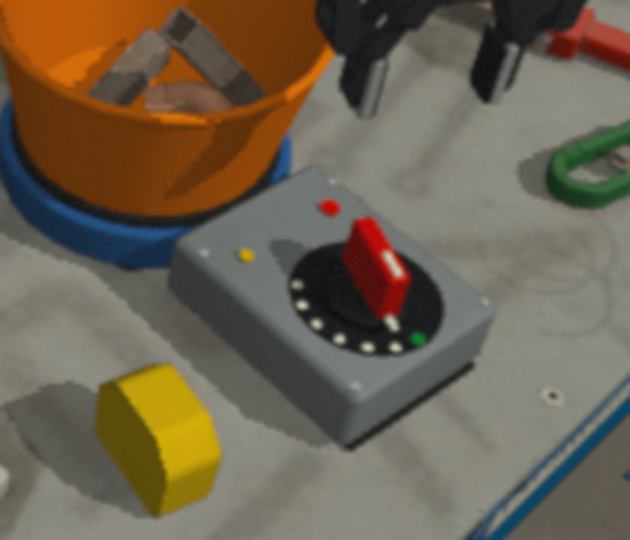

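The fingers are above the dial and straddle the red bar at (375,265). The pointer is by the first white mark at (396,347). Descend and grip.

>>> jog_arm:
  targets:
    - [[-0.1,-0.05,1.5],[0,0,0],70]
    - [[-0.1,-0.05,3],[0,0,0],70]
    - [[-0.1,-0.05,4.3],[0,0,0],70]
    - [[-0.1,-0.05,4.9],[0,0,0],70]
    - [[-0.1,-0.05,5.0],[0,0,0],50]
    - [[-0.1,-0.05,5.0],[0,0,0],30]
    - [[-0.1,-0.05,5.0],[0,0,0],0]
    - [[-0.1,-0.05,5.0],[0,0,0],0]

```text
time: 13.65
tool_pos: [0.4097, -0.2854, 0.0753]
tool_rot: [-0.0, 0.272, 0.962, -0.001]
contact_force: [-5.6, -5.7, 1.5]
gripper_width: 0.147
grasp_force: 60.3
```

>>> jog_arm:
  targets:
    - [[0,0,0],[0,0,0],0]
    - [[0,0,0],[0,0,0],0]
    - [[0,0,0],[0,0,0],0]

```text
time: 14.02
tool_pos: [0.4097, -0.2854, 0.0753]
tool_rot: [-0.0, 0.272, 0.962, -0.001]
contact_force: [-5.0, -6.0, 1.1]
gripper_width: 0.147
grasp_force: 60.3
```

Run:
```python
from k import *
p,M=log();print(state()['ft_torque'])
rows([(np.array([.4105,-.282,.075]),down(y)) for y in(58.4,-8.3,)],p,M)
```

```text
14.025 q [-0.7566 -0.0976  2.0342 -0.002   1.2048 -1.776 ] p [ 0.4097 -0.2854  0.0753] F [-5.0331 -5.9641  1.0624] w 0.14651589164953438 60.29557943344116
[[-0.8522  0.5232 -0.0011]
 [ 0.5232  0.8522 -0.0016]
 [ 0.0001 -0.0019 -1.    ]]
[-0.7889  0.9055  0.0697]
[0.04 0.13 0.01] [-0.01 -0.    0.01]
[0.04 0.13 0.01] [-0.01  0.01  8.34]
```

>>> jog_arm:
  targets:
    - [[0,-0.15,0],[0,0,1],0]
    - [[0,-0.15,0],[0,0,2],0]
    - [[0,-0.15,0],[0,0,3],0]
    - [[0,-0.15,0],[0,0,4],0]
    - [[0,-0.15,0],[0,0,5],0]
    - [[0,-0.15,0],[0,0,6.1],0]
    - [[0,-0.15,0],[0,0,7.2],0]
    - [[0,-0.15,0],[0,0,8.3],0]

```text
time: 15.02
tool_pos: [0.4085, -0.2864, 0.0753]
tool_rot: [-0.001, 0.756, 0.654, 0.001]
contact_force: [-3.5, 3.5, 5.2]
gripper_width: 0.145
grasp_force: 60.8
```

>>> jog_arm:
  targets:
    - [[0,0,0],[0,0,0],0]
    - [[0,0,0],[0,0,0],0]
    - [[0,0,0],[0,0,0],0]

```text
time: 15.4
tool_pos: [0.4085, -0.2864, 0.0753]
tool_rot: [-0.001, 0.754, 0.657, 0.001]
contact_force: [-3.5, 2.8, 5.6]
gripper_width: 0.146
grasp_force: 60.8
```

Run:
```python
from k import *
p,M=log()
rows([(p,down(-8.3))],p,M)
```

```text
15.4 q [-0.7624 -0.0974  2.0341  0.0032  1.207  -0.6255] p [ 0.4085 -0.2864  0.0753] F [-3.534   2.7976  5.5809] w 0.14643743496587816 60.83471238613129
[[ 0.1376  0.9905  0.0005]
 [ 0.9905 -0.1376  0.0036]
 [ 0.0037 -0.     -1.    ]]
[0. 0. 0.] [-0.   -0.03  0.05]
```

>>> jog_arm:
  targets:
    - [[0,0,0],[0,0,0],20]
    - [[0,0,0],[0,0,0],40]
    - [[0,0,0],[0,0,0],60]
    - [[0,0,0],[0,0,0],60]
    - [[0,0,-1],[0,0,0],60]
    - [[0,0,-3],[0,0,0],60]
    - [[0,0,-5],[0,0,0],60]
    - [[0,0,-7],[0,0,0],60]

```text
time: 16.4
tool_pos: [0.408, -0.2866, 0.2498]
tool_rot: [-0.002, 0.754, 0.656, 0.001]
contact_force: [0.0, -0.6, 0.2]
gripper_width: 0.598
grasp_force: 0.0
```

>>> jog_arm:
  targets:
    - [[0,0,-2],[0,0,0],60]
    - [[0,0,-2],[0,0,0],60]
    - [[0,0,-2],[0,0,0],60]

```text
time: 16.77
tool_pos: [0.408, -0.2869, 0.2977]
tool_rot: [-0.002, 0.755, 0.656, 0.001]
contact_force: [-0.7, 0.1, -0.7]
gripper_width: 0.6
grasp_force: 0.0
```

Run:
```python
from k import *
log()
im,d=grab('scene','s6.png')
cv2.imwrite('pics/s6c.png',cv2.resize(im[140:400,140:540,::-1],None,fx=2,fy=2,interpolation=cv2.INTER_CUBIC))
```

```text
16.775 q [-0.7637 -0.2835  1.8126  0.0028  1.6161 -0.6246] p [ 0.408  -0.2869  0.2977] F [-0.655   0.0988 -0.6874] w 0.6003913945358135 0.0
[[ 0.1386  0.9904 -0.0007]
 [ 0.9903 -0.1386  0.0046]
 [ 0.0044 -0.0013 -1.    ]]
```

View pics/s6c.png

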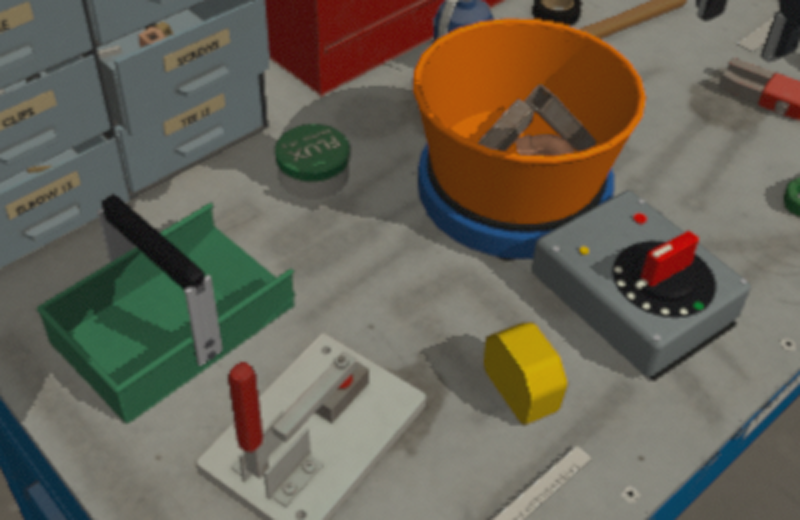

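The tote is upright and empty at (165,310) and the parts are in the tub. The pointer's white line at (641,284) points towards the fourth white dot at (629,285). I'll check the angle in a close crop before handing in.

Run:
```python
from k import *
im=cv2.imread('pics/s6.png');W=world('scene',np.load('pics/s6.png.npy'))
m=(W[...,2]>.088)&(W[...,2]<.1)&(abs(W[...,0]-.41)<.05)&(abs(W[...,1]+.286)<.05)
p=W[m][:,:2];c=p.mean(0);v=np.linalg.svd(p-c)[2][0];v*=np.sign(v[1]);a=np.degrees(np.arctan2(v[1],v[0]))
print(m.sum(),c,a,'dial',np.radians(174.0-a))
cv2.imwrite('pics/s6d.png',cv2.resize(im[245:310,430:520],None,fx=8,fy=8,interpolation=cv2.INTER_CUBIC))
```

```text
212 [ 0.4063 -0.2823] 82.26641301426858 dial 1.601053127565634
```

View pics/s6d.png

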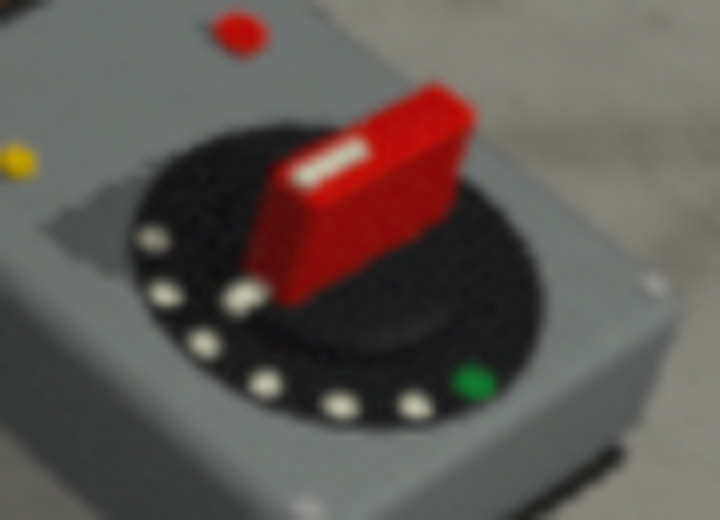

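The enlarged crop shows the six white marks from (414,405) round to (153,238). The pointer tab at (243,297), in line with the bar, points at the fourth mark at (204,343), and the depth fit gives 1.60 rad. Handing in.

```bash
python3 -c "
from plant import *
print(job_done())"
```

```text
the job is handed in; nothing more can be done
None
```

I handed in the job at about 17 s: both offcuts and the elbow are in the tub, the empty tote is upright on the bench, the dial reads about 1.60 rad at the fourth mark, and the tin and tape measure were not touched; no verdict was returned.

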